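Load the test-tile carrier and index the spray wheel four strokes

ROBOT

A 7-joint arm with a two-finger parallel gripper is mounted at the origin on the work surface. World frame = base frame: x ahead of the robot, y to its left, z up, the work surface at z = 0. Lengths are in m, angles in rad, forces in N, time in s.
With the tool pointing down it reaches from about 0.35 to 0.9 m from the base axis. Payload 19.9 kg.
Tool frame: the origin (TCP) lies between the finger pads; the fingertips stand 25 mm ahead of it and the grasp point (between the pads) lies 6 mm ahead of it; z points along the fingers, y is the line along which they close (so a half turn about z gives the same grasp; the last joint's range is limited). The gripper opens to 85 mm and grips with 20 to 120 N. Pads are 22 mm wide; open, the fingers measure 114 mm over their backs; the gripper's body (76 mm by 85 mm) begins 54 mm behind the grasp point. The pads swing forward as they close: fully open they stand 13 mm farther back than shut.
Start: joints at [-1.185, 0.417, -0.01, 1.614, 0.005, 1.111, -0.053], TCP at [0.259, 0.569, 0.256] pointing down, gripper open.
Joint ranges: [-2.81, 2.81], [-0.39, 2.02], [-1.27, 1.25], [0.06, 2.57], [-1.19, 4.33], [0.19, 2], [-2.82, 2.82]. Speed limits (rad/s): [1.89, 1.89, 2.39, 2.39, 3.01, 3.01, 3.01].

INTERFACE

Orientations are given as a 3x3 rotation matrix whose columns are the frame's x, y, z axes.
In Python, from plant import ctrl gives the robot as it stands. The module is installed in compiled form; this text tells all that it offers.
- The arm moves only by the shell command python3 -m pendant 'ROWS' [FORCE]. ROWS is text: rows parted by semicolons, each of 7 numbers parted by spaces: the turn, a rotation vector about the tool's x, y, z in rad, then the shift along the tool's x, y, z in cm, then the finger opening in cm, from 0 to 8.54. In form: wx wy wz dx dy dz fingers; .... A call has 1 to 5 rows; each row is the pose to reach, as a shift and turn from the pose commanded when the call began, along the tool's axes at that moment; what a row does not reach only later rows make up. A row lasts 1/8 s, in which the tool goes at most 62.5 mm and 10.7 degrees, less where a joint would pass 70% of its speed; a pose out of reach is approached as far as the arm can. A call with a gripper value outside its range is refused whole. The fingers move at their own pace and stop on an object; FORCE is the grip in N (left out, the last holds). Time passes only in rows, so rows that repeat a pose let the fingers close. It gives the time, the measured TCP pose, the force, the opening and the grip force at its end, in the units of the state.
- ctrl.state(): the state, without advancing time (a new reading comes with each control period).
- ctrl.get_image(name): name is "scene" or "top" or "wrist"; returns the picture (400x640x3 uint8, red, green, blue); there is no depth.
- ctrl.camera_params(name): a dict with "camera_matrix" (3x3 intrinsics, pixels), "R" (3x3) and "t" (3): a world point X has camera coordinates R X + t; the wrist camera has in their place "T_tool_cam" (4x4, takes a point from camera to tool coordinates, whose origin is the TCP and whose axes are the flange's). Camera axes: x right, y down, z forward; pixel columns grow to the right and rows downward; lengths in m; the calibration is good to about 2 mm. The wrist camera is an equidistant fisheye: a pixel r from the principal point sees the ray r / f radians off the axis. A picture is of the moment at which its call begins: read the wrist's pose just before it. camera_params takes no time and is no camera call.
- ctrl.sign_off(): hands the job in; it is judged then, once.
The state is a dict: "clock": time; "joint_pos": joint angles; "joint_velocities": joint speeds; "effort": joint torques, N m; "position": TCP position; "eef_rot": TCP orientation; "wrist_force": force on the tool from outside, world axes, zero at the start; "ft_torque": the same for the moment, N m; "gripper_width": opening from 0.0 (shut) to 1.0 (fully open); "gripper_force": force on a finger pad.
Only numpy, scipy, OpenCV 4.12 (cv2) and the standard library are available. Lean on these libraries where they do the work, as an engineer would, in place of code of your own. Each camera call takes 0.05 s, during which the arm holds its last target. There are 200 camera calls.

TASK

Load the loose wooden tile carrier into the empty seat of the indexing wheel: hook one end under the yellow lip near the hub, then lower the other end until it lies flat behind the low stop at the rim, and let go. Then bring it round to the spray nozzle by pumping the red ratchet lever exactly four full strokes, each from rest to its far stop and all the way back. Do not disturb the glaze jar, the clay bowl or the red tub.

Things in the scene. Friction and masses are not known exactly. Their poses are not given: they have to be found in the camera images.
- carrier_mid (a point): Centre of the loose tile carrier, half-way up, 23 mm above its underside (z up). Wooden plate 90 mm (x) by 60 mm (y), 6 mm thick, with two terracotta tiles (tops 9 mm above the underside) and across its middle an upright dark grip bar, 14 mm thick along x, 40 mm long along y, top 46 mm above the underside. Same both ways round: either end may go under the lip. 0.15 to 0.31 kg.
- seat (a point): Centre of the floor of the wheel's empty seat, 65 mm above the table, 81 mm from the axis. x points outward from the axis, z up; turns with the wheel. The carrier lies with its length along x between the yellow wall at the hub (x = -47 mm) and a rim stop 6 mm high (inner face at x = +47 mm): 4 mm of play. Side guides 8 mm high at y = +-33.5 mm. Opposite seat: a fixed blue-tiled carrier.
- lip_edge (a point): Middle of the lower front edge of the yellow retaining lip that overhangs the seat from the hub wall: 11 mm above the seat floor, at x = -38 mm in the seat (9 mm overhang, lip 4 mm thick, 66 mm wide). The carrier cannot go in flat from above; held about 15 degrees hub-end-down, that end passes under the lip.
- axis (a point): Vertical axis of wheel and lever, 65 mm above the table (height of the seat floor), on the fixed blue stand (base 240 mm square). The white wheel is 135 mm in radius, its steel ratchet teeth reach 146 mm.
- lever_knob (a point): Centre of the upright black knob at the end of the red lever: cylinder 22 mm in diameter, 45 mm tall, top 120 mm above the table, 190 mm from the axis. Pushed, it moves counter-clockwise seen from above round the axis (from rest, roughly away from the robot). Inward of it, 160 to 176 mm from the axis, a dark block on the lever rises to 64 mm above the table.
- lever (a joint): Ratchet lever angle, rad: 0 at rest, 0.489 at its rigid far stop; measured about the axis, counter-clockwise. A spring (2 to 5 N at the knob) brings it back to 0 when the finger retreats. Pushing takes about 5 to 8 N at the knob.
- wheel (a joint): Wheel angle, rad, counter-clockwise from above; starts at 0 to 0.1. After some lost motion the lever turns the wheel; each full stroke takes it to the next notch (0.393, 0.785, 1.178, 1.571). A stroke counts only if the lever goes to the far stop and fully back. The returning lever leaves the wheel where it is; friction (0.5 N m) holds it.
- stand: Fixed blue stand; origin on the axis at the table. A thin steel post 215 mm tall with the brass spray nozzle stands on it 180 mm from the axis toward its y; the nozzle's tip hangs 100 mm from the axis, 165 mm above the table.
- glaze_jar: Loose green glass jar, 64 mm in diameter, 90 mm tall, origin at its underside; leave alone.
- clay_bowl: Loose terracotta bowl, 100 mm in diameter, 50 mm tall, origin at its underside; leave alone.
- red_tub: Loose open red plastic tub, 120 x 160 x 50 mm, origin at its underside; leave alone.
- carrier: The same tile carrier as a body; origin at the centre of its underside.
There are look-alikes about, which are no part of the job. Of the things that look like the carrier, take the one that is farthest to the robot's right at the start.

How it is judged:
By the outcome, as a careful person would: the job done as asked, in the order asked, and still so for the second after the job is handed in, with the robot touching nothing.
It also fails if it takes over 64 s, if anything falls off the work surface, if the arm or the gripper's body presses on something with over 40 N, if the wrist force passes 120 N, or if a joint passes its speed limit or range.

## Working session

There is one attempt and no reset: what is moved stays moved. The work goes in short steps, Python scripts to look and compute and a shell command to move; the robot and the scene stay as the last step left them, time stands still between calls to the robot, and variables do not carry over. Pictures are saved under pics/ and viewed, at most 10 in all, crops included, and the job is handed in when it is done.

```bash
mkdir -p pics
cat > h.py <<'E'
import numpy as np, cv2
from plant import ctrl
def px2plane(name,u,v,z):
    p=ctrl.camera_params(name); K=np.array(p["camera_matrix"]);R=np.array(p["R"]);t=np.array(p["t"])
    d=R.T@np.linalg.solve(K,[u,v,1]); c=-R.T@t
    return c+d*(z-c[2])/d[2]
def proj(name,X):
    p=ctrl.camera_params(name); K=np.array(p["camera_matrix"])
    x=K@(np.array(p["R"])@np.array(X)+np.array(p["t"])); return x[:2]/x[2]
E
python3 - <<'E'
from h import *
for n in("top","scene"):
    cv2.imwrite(f"pics/{n}0.png",cv2.cvtColor(ctrl.get_image(n),cv2.COLOR_RGB2BGR))
    p=ctrl.camera_params(n);print(n,np.array(p["camera_matrix"]).round(1),(-np.array(p["R"]).T@p["t"]).round(3))
s=ctrl.state();print(s["clock"],s["position"],np.round(s["eef_rot"],3))
print(ctrl.camera_params("wrist"))
E
```

```text
top [[492.9   0.  324.8]
 [  0.  492.9 203.2]
 [  0.    0.    1. ]] [ 0.216 -0.02   1.863]
scene [[390.5   0.  317.2]
 [  0.  390.5 194.7]
 [  0.    0.    1. ]] [ 1.309 -0.71   1.128]
0.1 [0.25919955 0.5684143  0.25575308] [[-0.91   0.415 -0.   ]
 [ 0.415  0.91  -0.001]
 [-0.    -0.001 -1.   ]]
{'camera_matrix': array([[309.70691629,   0.        , 320.05003329],
       [  0.        , 309.70691629, 204.43725337],
       [  0.        ,   0.        ,   1.        ]]), 'T_tool_cam': array([[ 2.77537954e-04, -9.66212867e-01, -2.57745261e-01,
         6.52338260e-02],
       [ 9.99999950e-01,  3.06877345e-04, -7.36032887e-05,
         1.19840438e-03],
       [ 1.50212626e-04, -2.57745227e-01,  9.66212904e-01,
        -1.17831488e-01],
       [ 0.00000000e+00,  0.00000000e+00,  0.00000000e+00,
         1.00000000e+00]])}
```

View pics/top0.png

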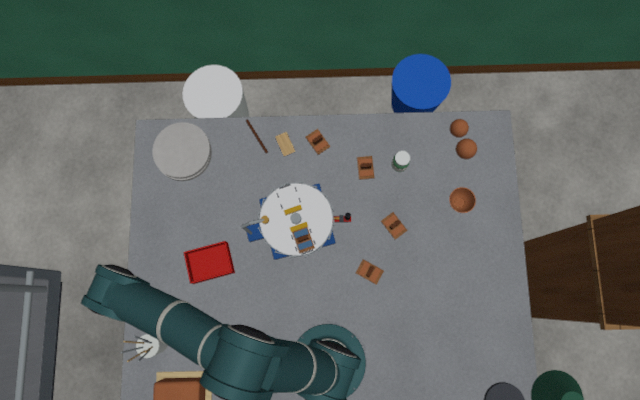

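View pics/scene0.png

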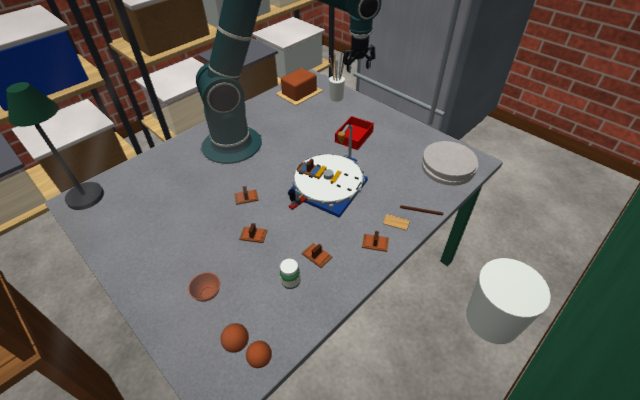

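Look-alikes in the top view are at (317,141), (366,167), (394,225) and (370,271). The blue-tiled one at (303,237) is fixed to the wheel. The farthest to the robot's right (image right) is (394,225). In the scene view that is (253,234). I'll check it in close crops.

Run:
```python
from h import *
im=cv2.imread("pics/top0.png")
a=cv2.resize(im[165:275,225:425],None,fx=4,fy=4,interpolation=cv2.INTER_CUBIC)
cv2.imwrite("pics/topc.png",a)
for u,v in [(317,141),(366,167),(394,225),(370,271),(296,218)]: print(px2plane("top",u,v,0.03).round(3))
```

```text
[0.829 0.023 0.03 ]
[ 0.719 -0.163  0.03 ]
[ 0.491 -0.259  0.03 ]
[ 0.322 -0.163  0.03 ]
[0.527 0.108 0.03 ]
```

View pics/topc.png

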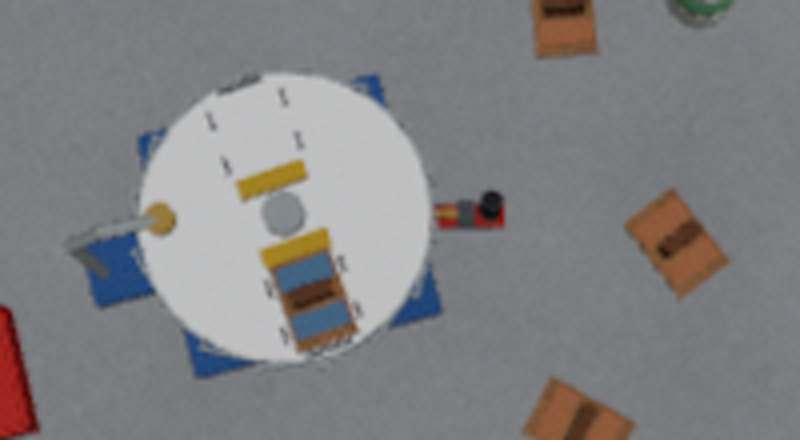

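Crop: the chosen carrier is centred at crop (677,243), with corners (674,189), (728,260), (680,297) and (626,226), so it is 90x60 with a grip bar. The axis is near (285,216). The empty seat runs from the lip (272,180) to the rim stop (240,83), and the knob is at (491,205).

```bash
cat >> h.py <<'E'
from scipy.spatial.transform import Rotation as Ro
def down(yaw_y,tilt=0):
    """tool z down, tool y along yaw_y (deg)"""
    a=np.radians(yaw_y); y=np.array([np.cos(a),np.sin(a),0]); z=np.array([0,0,-1.]); x=np.cross(y,z)
    return np.c_[x,y,z]@Ro.from_rotvec([np.radians(tilt),0,0]).as_matrix()
def rel(P,R,P0=None,R0=None):
    s=ctrl.state(); P0=s["position"] if P0 is None else P0; R0=np.array(s["eef_rot"]) if R0 is None else R0
    w=Ro.from_matrix(R0.T@R).as_rotvec(); d=R0.T@(np.array(P)-P0)*100
    print("w",w.round(3),"d",d.round(2),"rows",round(max(np.linalg.norm(d)/6.25,np.degrees(np.linalg.norm(w))/10.7),1))
def wrist(fn=None):
    s=ctrl.state(); im=ctrl.get_image("wrist")
    np.savez("wp.npz",P=s["position"],R=s["eef_rot"])
    if fn: cv2.imwrite(fn,cv2.cvtColor(im,cv2.COLOR_RGB2BGR))
    return im
def _wp():
    p=ctrl.camera_params("wrist"); f=np.load("wp.npz"); T=np.array(p["T_tool_cam"]); K=np.array(p["camera_matrix"])
    return K,f["R"]@T[:3,:3],f["P"]+f["R"]@T[:3,3]
def w2plane(u,v,z):
    K,R,c=_wp(); q=np.array([u-K[0,2],v-K[1,2]])/K[0,0]; r=np.linalg.norm(q)
    d=R@np.r_[q/max(r,1e-9)*np.sin(r),np.cos(r)]; return c+d*(z-c[2])/d[2]
def wproj(X):
    K,R,c=_wp(); d=R.T@(np.array(X)-c); th=np.arctan2(np.hypot(d[0],d[1]),d[2]); q=d[:2]/np.hypot(*d[:2])*th
    return q*K[0,0]+K[:2,2]
E
python3 - <<'E'
from h import *
g=lambda u,v,z:px2plane("top",225+(u-1.5)/4,165+(v-1.5)/4,z)
co=[g(*c,.006) for c in [(674,189),(728,260),(680,297),(626,226)]]
c=np.mean(co,0); d=(co[0]-co[1])+(co[3]-co[2]); print("carrier",c.round(4),"bar",g(681,238,.046).round(4),"ang",np.degrees(np.arctan2(d[1],d[0])))
ax=g(285,217,.065); print("axis",ax, g(284,214,.09))
a=g(247,109.5,.073);b=g(262.5,152,.073);print("seatdir",np.degrees(np.arctan2(*(a-b)[1::-1])), np.degrees(np.arctan2(*(g(240,83,.07)-ax)[1::-1])))
k=g(491,205,.12);print("knob",k,np.linalg.norm((k-ax)[:2]))
rel([.55,.13,.28],down(18))
E
```

```text
carrier [ 0.4934 -0.262   0.006 ] bar [ 0.4919 -0.2608  0.046 ] ang 34.59054671547667
axis [0.51753019 0.10630846 0.065     ] [0.51612869 0.10543662 0.09      ]
seatdir 19.10564859116713 17.630099367214598
knob [ 0.51467285 -0.08249408  0.12      ] 0.18882415875659397
w [-0.001  0.001  0.829] d [-44.65 -27.83  -2.39] rows 8.4
```

```bash
python3 -m pendant '0 0 0 0 0 -3 5; 0 0 .4 -22 -14 -3 5; 0 0 .83 -44.65 -27.8 -2.4 5;0 0 .83 -44.65 -27.8 -2.4 5;0 0 .83 -44.65 -27.8 -2.4 5' && python3 -m pendant '0 0 0 0 0 0 5'
```

```text
clock: 0.72
position: [0.398, 0.3583, 0.2838]
eef_rot: [[-0.377, 0.926, -0.0], [0.926, 0.377, 0.0], [0.0, -0.0, -1.0]]
wrist_force: [1.2, 1.4, 0.0]
gripper_width: 0.584
gripper_force: 0.0
clock: 0.85
position: [0.3999, 0.3561, 0.284]
eef_rot: [[-0.374, 0.927, 0.001], [0.927, 0.374, -0.001], [-0.001, 0.0, -1.0]]
wrist_force: [-1.2, 0.5, -0.2]
gripper_width: 0.587
gripper_force: 0.0
```

Run:
```python
from h import *
rel([.55,.13,.28],down(18))
```

```text
w [0.    0.001 0.069] d [-26.58   5.47   0.43] rows 4.3
```

```bash
python3 -m pendant '0 0 .07 -26.6 5.5 .4 5;0 0 .07 -26.6 5.5 .4 5;0 0 .07 -26.6 5.5 .4 5;0 0 .07 -26.6 5.5 .4 5;0 0 .07 -26.6 5.5 .4 5' && python3 -m pendant '0 0 0 0 0 0 5;0 0 0 0 0 0 5'
python3 - <<'E'
from h import *
im=wrist("pics/w1.png")
cv2.imwrite("pics/w1c.png",cv2.resize(cv2.imread("pics/w1.png"),(800,500),interpolation=cv2.INTER_CUBIC))
print(wproj([.5175,.1063,.065]))
E
```

```text
clock: 1.48
position: [0.5512, 0.1324, 0.2796]
eef_rot: [[-0.315, 0.949, -0.0], [0.949, 0.315, -0.001], [-0.001, -0.0, -1.0]]
wrist_force: [-0.3, 0.6, -1.0]
gripper_width: 0.587
gripper_force: 0.0
clock: 1.72
position: [0.5494, 0.1368, 0.2796]
eef_rot: [[-0.319, 0.948, -0.001], [0.948, 0.319, 0.0], [0.0, -0.001, -1.0]]
wrist_force: [0.1, 0.3, -0.2]
gripper_width: 0.584
gripper_force: 0.0
[283.67807195 201.09781637]
```

View pics/w1c.png

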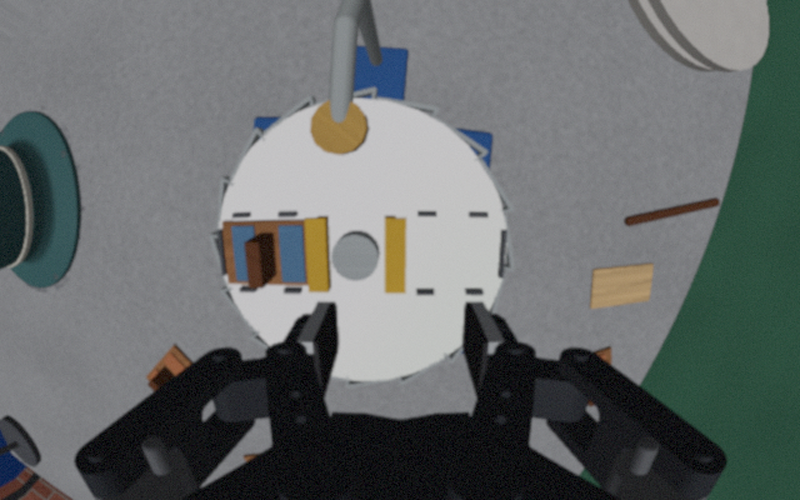

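The wrist view shows the empty seat right of the hub: lip front edge (406,219)–(404,293), guides at (427,213), (478,214), (425,291) and (474,291), rim stop at (504,253), in the 1.25x picture.

Run:
```python
from h import *
g=lambda u,v,z:w2plane((u+.5)/1.25-.5,(v+.5)/1.25-.5,z)
l1,l2=g(406,219,.08),g(404,293,.08); a,b,c,d=g(427,213,.073),g(478,214,.073),g(425,291,.073),g(474,291,.073)
r=g(502,253,.071)
for n,v in zip("l1 l2 a b c d r".split(),(l1,l2,a,b,c,d,r)): print(n,v.round(4))
lm=(l1+l2)/2; m1=(a+c)/2;m2=(b+d)/2
ang=lambda v:np.degrees(np.arctan2(v[1],v[0]))
print("ang",ang(m2-m1),ang((r-lm)), ang(l1-l2)-90, ang(b-a),ang(d-c))
th=np.radians(ang(r-lm)); e=np.array([np.cos(th),np.sin(th)])
print("seat from lip",lm[:2]+.038*e,"from rim",r[:2]-.048*e,"lip-rim",np.linalg.norm(r-lm),"w",np.linalg.norm(l1-l2))
# opposite carrier/hub: yellow pair symmetric
o=(g(306,218,.08)+g(304,290,.08))/2; print("axis",(o+lm)/2, ang(lm-o), np.linalg.norm(lm-o))
print("knob edge guess",wproj([.5147,-.0825,.12])*1.25)
rel([.492-.0,-.261,.16],down(35))
```

```text
l1 [0.5503 0.1508 0.08  ]
l2 [0.5698 0.0885 0.08  ]
a [0.566  0.1603 0.073 ]
b [0.6078 0.174  0.073 ]
c [0.5878 0.0938 0.073 ]
d [0.6301 0.1076 0.073 ]
r [0.6418 0.1485 0.071 ]
ang 18.12356759867775 19.424998350393555 17.311045638572494 18.074366429380767 18.172252934680607
seat from lip [0.59588552 0.13226277] from rim [0.59652724 0.13248907] lip-rim 0.08714643400395006 w 0.06528231514139467
axis [0.51865072 0.10661282 0.08      ] 17.44899871308465 0.0867893816153167
knob edge guess [293.4455499  443.52083228]
w [-0.    -0.    -0.286] d [-35.88 -18.14  11.97] rows 6.7
```

```bash
python3 -m pendant '0 0 -.14 -18 -9 3 5;0 0 -.29 -35.9 -18.1 12 5;0 0 -.29 -35.9 -18.1 12 5;0 0 -.29 -35.9 -18.1 12 5;0 0 -.29 -35.9 -18.1 12 5' >/dev/null
python3 - <<'E'
from h import *
rel([.492,-.261,.16],down(34.6))
E
```

```text
w [0.001 0.    0.012] d [-7.29 -6.97  3.29] rows 1.7
```

```bash
python3 -m pendant '0 0 .01 -7.3 -7 3.3 5;0 0 .01 -7.3 -7 3.3 5;0 0 .01 -7.3 -7 3.3 5;0 0 .01 -7.3 -7 3.3 5'
python3 - <<'E'
from h import *
wrist("pics/w2.png")
im=cv2.imread("pics/w2.png")
cv2.imwrite("pics/w2c.png",cv2.resize(im[60:400,100:540],None,fx=1.7,fy=1.7,interpolation=cv2.INTER_CUBIC))
E
```

```text
clock: 2.9
position: [0.4923, -0.2596, 0.1603]
eef_rot: [[-0.568, 0.823, 0.0], [0.823, 0.568, 0.001], [0.0, 0.0, -1.0]]
wrist_force: [-0.3, 0.6, 0.1]
gripper_width: 0.583
gripper_force: 0.0
```

View pics/w2c.png

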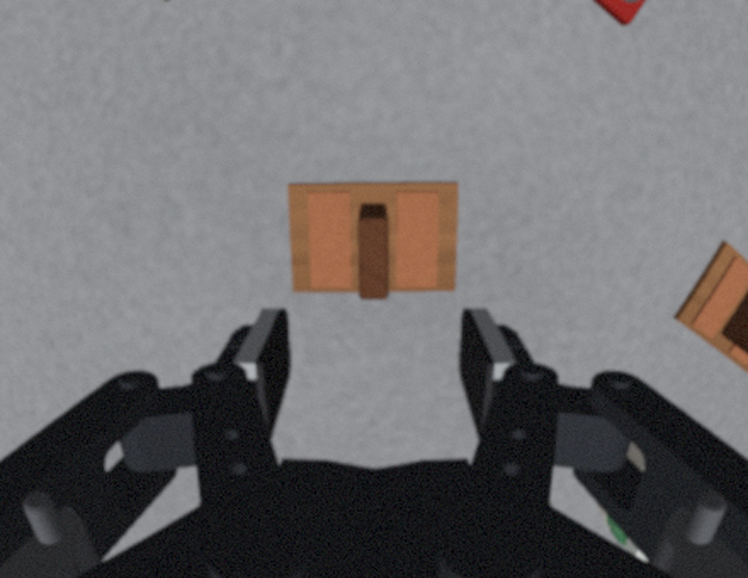

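The carrier sits between the fingers: plate corners (289,183), (458,182), (455,291) and (293,291) in the 1.7x crop, with the bar at x≈373.

Run:
```python
from h import *
g=lambda u,v,z:w2plane((u+.5)/1.7-.5+100,(v+.5)/1.7-.5+60,z)
p=[g(*c,.006) for c in [(289,183),(458,182),(455,291),(293,291)]]
c=np.mean(p,0);d=p[1]-p[0]+p[2]-p[3];a=np.degrees(np.arctan2(d[1],d[0]))
print(c,a,np.linalg.norm(d)/2,np.linalg.norm(p[0]-p[3]))
rel([c[0],c[1],.042],down(a))
```

```text
[ 0.49416813 -0.26121172  0.006     ] 34.8246606321012 0.08919784521093863 0.060027281484827076
w [ 0.001 -0.    -0.003] d [-0.26  0.02 11.85] rows 1.9
```

```bash
python3 -m pendant '0 0 0 -.25 0 6 5;0 0 0 -.25 0 10 5;0 0 0 -.25 0 11.85 5;0 0 0 -.25 0 11.85 5;0 0 0 -.25 0 11.85 1' 80 >/dev/null; python3 -m pendant '0 0 0 0 0 0 0.5;0 0 0 0 0 0 0.5;0 0 0 0 0 0 0.5;0 0 0 0 0 0 .5;0 0 0 0 0 0 .5' 80 ; python3 -m pendant '0 0 0 0 0 -3 .5;0 0 0 0 0 -8 .5;0 0 0 0 0 -14 .5;0 0 0 0 0 -14 .5' 80
python3 - <<'E'
from h import *
th=np.radians(18);e=np.array([np.cos(th),np.sin(th)]);S=np.array([.5956,.1325])
rel([*(S+.02*e),.18],down(18))
E
```

```text
clock: 4.2
position: [0.494, -0.2631, 0.0433]
eef_rot: [[-0.567, 0.823, 0.002], [0.823, 0.567, -0.001], [-0.002, 0.002, -1.0]]
wrist_force: [-2.3, 2.6, 13.2]
gripper_width: 0.15
gripper_force: 79.2
clock: 4.7
position: [0.4949, -0.2639, 0.1866]
eef_rot: [[-0.567, 0.824, 0.007], [0.824, 0.567, -0.002], [-0.006, 0.005, -1.0]]
wrist_force: [-0.1, 0.2, -3.5]
gripper_width: 0.147
gripper_force: 78.7
w [0.006 0.005 0.289] d [26.38 32.68  0.66] rows 6.7
```

```bash
python3 -m pendant '0 0 .1 5 8 -2 .5;0 0 .29 28 33 -1 .5;0 0 .29 28 33 -1 .5;0 0 .29 28 33 -1 .5;0 0 .29 28 33 -1 .5' >/dev/null
python3 - <<'E'
from h import *
th=np.radians(18);e=np.array([np.cos(th),np.sin(th)]);S=np.array([.5956,.1325])
rel([*(S+.04*e),.18],down(18))
E
```

```text
w [-0.    -0.    -0.001] d [8.92 8.99 1.25] rows 2.0
```

```bash
python3 -m pendant '0 0 0 8.9 9 1.2 .5;0 0 0 8.9 9 1.2 .5;0 0 0 8.9 9 1.2 .5;0 0 0 8.9 9 1.2 .5;0 0 0 8.9 9 1.2 .5'
python3 - <<'E'
from h import *
wrist("pics/w3.png")
im=cv2.imread("pics/w3.png")
cv2.imwrite("pics/w3c.png",cv2.resize(im[60:360,100:500],None,fx=2,fy=2,interpolation=cv2.INTER_CUBIC))
E
```

```text
clock: 5.95
position: [0.6337, 0.1412, 0.1808]
eef_rot: [[-0.306, 0.952, -0.0], [0.952, 0.306, -0.0], [-0.0, -0.0, -1.0]]
wrist_force: [-0.3, -0.8, -2.2]
gripper_width: 0.148
gripper_force: 78.9
```

View pics/w3c.png

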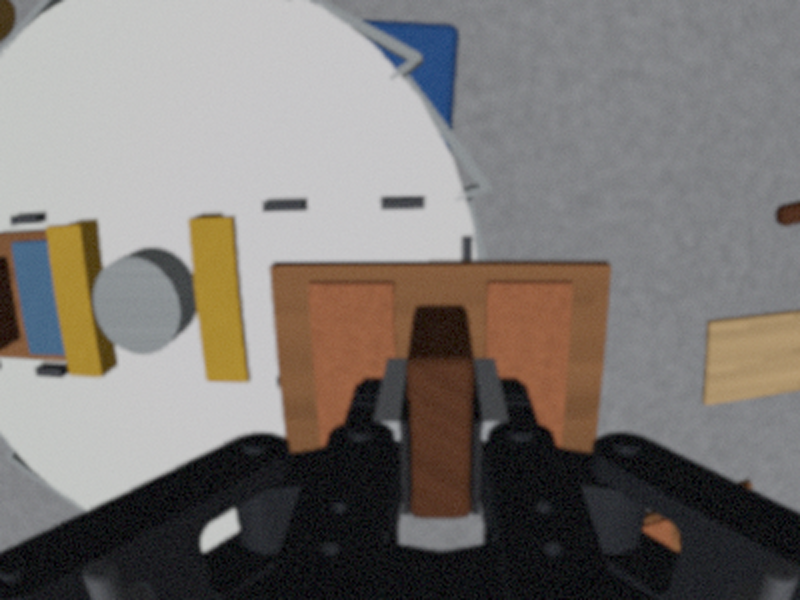

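The carrier is held flat: far plate edge (273,263)–(609,263), near corners about (291,450) and (597,450). Lip front edge is (234,217)–(249,381), left guides are at (285,205) and (402,202).

Run:
```python
from h import *
g=lambda u,v,z:w2plane((u+.5)/2-.5+100,(v+.5)/2-.5+60,z)
f=np.load("wp.npz");P,R=f["P"],f["R"];zt=P[2]-.0433+.006
for n,c in dict(A=(273,263),B=(609,263),C=(597,450),D=(291,450)).items(): print(n,(R.T@(g(*c,zt)-P)*1000).round(1))
th=np.radians(18);e=np.array([np.cos(th),np.sin(th)]);n=np.array([-e[1],e[0]])
S=np.array([.5956,.1325])
for c,z in [((234,217),.08),((249,381),.08),((285,205),.073),((402,202),.073),((467,250),.071)]:
    q=g(*c,z)[:2]-S; print(c,(q@e*1000).round(1),(q@n*1000).round(1))
l=g(234,217,.08)-g(249,381,.08);print(np.degrees(np.arctan2(l[1],l[0]))-90, P)
```

```text
A [ 31.8 -43.3  37.3]
B [31.9 45.  37.3]
C [-23.9  46.4  37.3]
D [-23.9 -42.9  37.3]
(234, 217) -36.7 32.0
(249, 381) -36.5 -33.3
(285, 205) -18.5 35.1
(402, 202) 25.5 35.5
(467, 250) 49.5 17.0
18.107988095810597 [0.63369555 0.14120387 0.18084509]
```

```bash
cat >> h.py <<'E'
A=np.radians(18.1); E_=np.array([np.cos(A),np.sin(A),0]); N_=np.array([-E_[1],E_[0],0]); S=np.array([.5964,.1327,.065])
OFF=np.array([.0018,.0008,.0440])
def tgt(xb,zb,t):
    """hub-end bottom corner at seat (xb,zb) mm, pitch t deg"""
    R=down(18.1,-t); return S+E_*xb/1e3+np.array([0,0,zb/1e3])+R[:,1]*.045-R@OFF, R
E
python3 - <<'E'
from h import *
g=lambda u,v,z:w2plane((u+.5)/2-.5+100,(v+.5)/2-.5+60,z)
for z in (.08,.09,.1,.11): print(z,g(142,305,z)[:2],"axis",(S-.081*E_)[:2])
for a in [(-20,45,15),(-34,3,15),(-44,3,15)]:
    P,R=tgt(*a);print(P.round(4));rel(P,R)
P,R=tgt(-20,45,15)
for a in [(-34,3,15),(-44,3,15),(-44.5,2,15)]: rel(*tgt(*a),P,R)
E
```

```text
0.08 [0.52033109 0.10593881] axis [0.51940823 0.10753521]
0.09 [0.52462412 0.11044227] axis [0.51940823 0.10753521]
0.1 [0.52891716 0.11494572] axis [0.51940823 0.10753521]
0.11 [0.5332102  0.11944918] axis [0.51940823 0.10753521]
[0.6077 0.1345 0.1639]
w [-0.262  0.001 -0.005] d [ 0.15 -2.69  1.7 ] rows 1.4
[0.5944 0.1302 0.1219]
w [-0.262  0.001 -0.005] d [ 0.15 -4.09  5.9 ] rows 1.4
[0.5849 0.127  0.1219]
w [-0.262  0.001 -0.005] d [ 0.14 -5.09  5.9 ] rows 1.4
w [0. 0. 0.] d [ 0.   -2.44  3.69] rows 0.7
w [0. 0. 0.] d [ 0.   -3.41  3.44] rows 0.8
w [0. 0. 0.] d [ 0.   -3.48  3.52] rows 0.8
```

```bash
python3 -m pendant '-.13 0 0 .15 -1 0 .5;-.262 0 -.005 .15 -2.7 1.7 .5;-.262 0 -.005 .15 -2.7 1.7 .5;-.262 0 -.005 .15 -2.7 1.7 .5'
python3 - <<'E'
from h import *
for a in [(-20,45,15),(-34,3,15),(-44,3,15)]: rel(*tgt(*a))
wrist("pics/w4.png")
im=cv2.imread("pics/w4.png")
cv2.imwrite("pics/w4c.png",cv2.resize(im[60:320,120:500],None,fx=2.1,fy=2.1,interpolation=cv2.INTER_CUBIC))
E
```

```text
clock: 6.5
position: [0.6082, 0.1353, 0.1646]
eef_rot: [[-0.312, 0.918, 0.246], [0.95, 0.301, 0.08], [-0.0, 0.259, -0.966]]
wrist_force: [0.0, -0.8, -1.9]
gripper_width: 0.152
gripper_force: 79.1
w [0.    0.    0.001] d [-0.06 -0.09  0.04] rows 0.0
w [0.    0.    0.001] d [-0.06 -2.53  3.74] rows 0.7
w [0.    0.    0.001] d [-0.06 -3.49  3.48] rows 0.8
```

View pics/w4c.png

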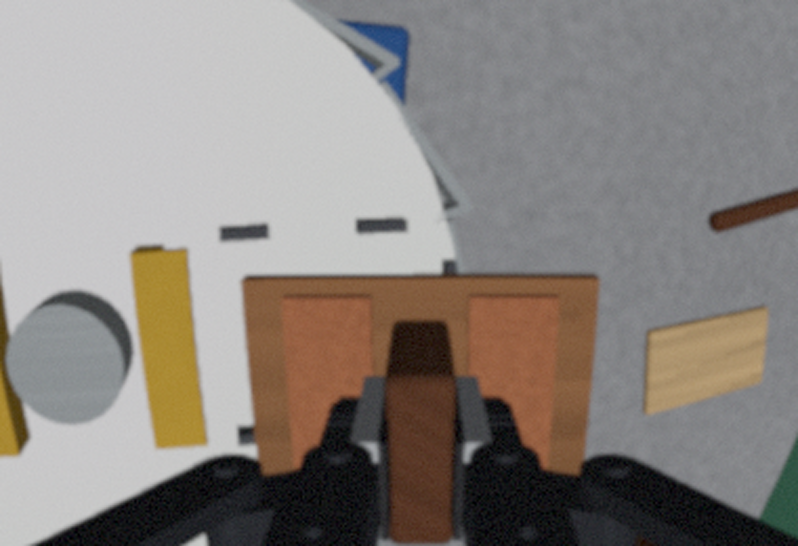

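The carrier is tilted, with its hub end (left edge, x≈244–260) outside the lip front edge (x≈188–206) and between the guides' lines. Next I lower it, then slide it under the lip.

```bash
python3 -m pendant '0 0 0 -.06 -1 1.5 .5;0 0 0 -.06 -2 3 .5;0 0 0 -.06 -2.53 3.74 .5;0 0 0 -.06 -2.53 3.74 .5;0 0 0 -.06 -2.53 3.74 .5'
python3 - <<'E'
from h import *
rel(*tgt(-34,3,15));rel(*tgt(-44,3,15))
E
```

```text
clock: 7.18
position: [0.5947, 0.1306, 0.1218]
eef_rot: [[-0.313, 0.917, 0.247], [0.95, 0.302, 0.08], [-0.001, 0.26, -0.966]]
wrist_force: [0.0, 0.1, -2.2]
gripper_width: 0.147
gripper_force: 79.3
w [0.001 0.    0.002] d [-0.03 -0.04 -0.02] rows 0.0
w [0.001 0.    0.002] d [-0.03 -1.01 -0.28] rows 0.2
```

```bash
python3 -m pendant '0 0 0 -.03 -.4 -.1 .5;0 0 0 -.03 -.75 -.2 .5;0 0 0 -.03 -1.0 -.27 .5;0 0 0 -.03 -1 -.27 .5'
python3 - <<'E'
from h import *
for a in [(-44,2,15),(-44.5,1.5,10),(-45,1,5),(-45,.5,1)]: rel(*tgt(*a))
E
```

```text
clock: 7.68
position: [0.5841, 0.1269, 0.1212]
eef_rot: [[-0.313, 0.917, 0.246], [0.95, 0.302, 0.08], [-0.001, 0.259, -0.966]]
wrist_force: [0.0, -1.0, -1.9]
gripper_width: 0.147
gripper_force: 79.2
w [0.    0.    0.002] d [-0.01  0.07  0.05] rows 0.0
w [0.088 0.    0.002] d [-0.01  0.37  0.49] rows 0.5
w [0.175 0.    0.002] d [-0.01  0.64  0.95] rows 0.9
w [0.245 0.    0.002] d [-0.01  0.87  1.37] rows 1.3
```

```bash
python3 -m pendant '.044 0 0 0 .2 .25 .5;.088 0 0 0 .37 .49 .5;.13 0 0 0 .5 .72 .5;.175 0 0 0 .64 .95 .5;.21 0 0 0 .75 1.15 .5'
python3 - <<'E'
from h import *
for a in [(-45,1,2),(-45,.0,0),(-45,-1.5,0)]: rel(*tgt(*a))
E
```

```text
clock: 8.3
position: [0.5942, 0.1303, 0.1119]
eef_rot: [[-0.313, 0.949, 0.049], [0.95, 0.312, 0.015], [-0.001, 0.051, -0.999]]
wrist_force: [0.1, 0.4, -2.2]
gripper_width: 0.152
gripper_force: 79.2
w [0.016 0.001 0.002] d [-0.02  0.04  0.04] rows 0.1
w [0.051 0.001 0.002] d [-0.02  0.19  0.3 ] rows 0.3
w [0.051 0.001 0.002] d [-0.02  0.18  0.45] rows 0.3
```

```bash
python3 -m pendant '.025 0 0 0 .1 .15 .5;.052 0 0 0 .19 .3 .5;.052 0 0 0 .19 .3 .5;.052 0 0 0 .19 .3 .5'
python3 - <<'E'
from h import *
wrist("pics/w5.png")
im=cv2.imread("pics/w5.png")
cv2.imwrite("pics/w5c.png",cv2.resize(im[60:320,120:500],None,fx=2.1,fy=2.1,interpolation=cv2.INTER_CUBIC))
E
```

```text
clock: 8.8
position: [0.5958, 0.1307, 0.109]
eef_rot: [[-0.313, 0.95, 0.0], [0.95, 0.313, -0.001], [-0.001, 0.0, -1.0]]
wrist_force: [0.4, -0.2, -2.2]
gripper_width: 0.144
gripper_force: 79.2
```

View pics/w5c.png

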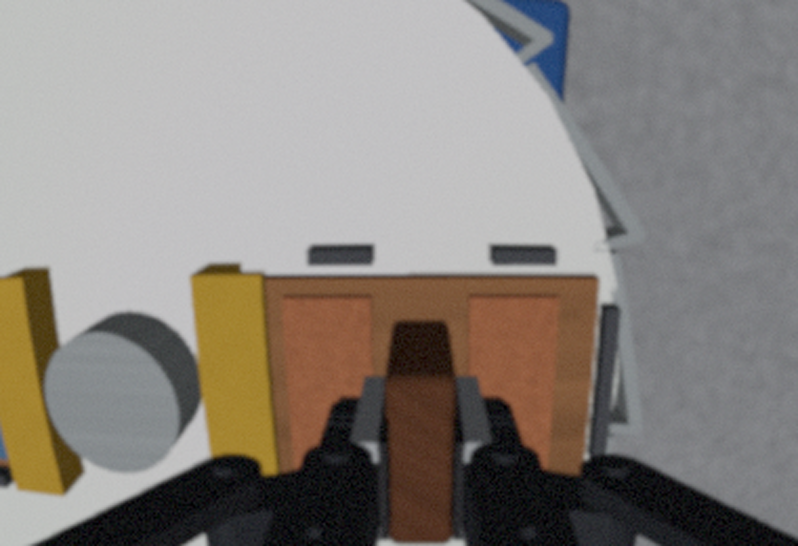

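The carrier is flat under the lip. Its outer edge (x≈598) is inside the rim stop (x≈605), and its side is clear of the guides (y≈263 vs 275). I'll lower until contact.

```bash
python3 -m pendant '0 0 0 0 0 .1 .5;0 0 0 0 0 .15 .5;0 0 0 0 0 .15 .5' | grep -E 'pos|wrist'; python3 -m pendant '0 0 0 0 0 .1 .5;0 0 0 0 0 .15 .5;0 0 0 0 0 .15 .5'| grep -E 'pos|wrist'
```

```text
position: [0.5959, 0.1307, 0.1083]
wrist_force: [-5.6, -1.0, 10.8]
position: [0.5959, 0.1308, 0.1082]
wrist_force: [-17.4, -1.6, 36.7]
```

```bash
python3 -m pendant '0 0 0 0 0 -.18 .5;0 0 0 0 0 -.18 .5;0 0 0 0 0 -.18 3;0 0 0 0 0 -.18 3;0 0 0 0 0 -.18 3' 20; python3 -m pendant '0 0 0 0 0 0 3;0 0 0 0 0 -1 3;0 0 0 0 0 -4 3;0 0 0 0 0 -8 3;0 0 0 0 0 -8 3'
python3 - <<'E'
from h import *
wrist("pics/w6.png")
im=cv2.imread("pics/w6.png")
cv2.imwrite("pics/w6c.png",cv2.resize(im[60:320,120:500],None,fx=2.1,fy=2.1,interpolation=cv2.INTER_CUBIC))
E
```

```text
clock: 10.22
position: [0.5959, 0.1308, 0.1077]
eef_rot: [[-0.313, 0.95, 0.0], [0.95, 0.313, -0.001], [-0.001, -0.0, -1.0]]
wrist_force: [0.7, 0.4, -0.3]
gripper_width: 0.352
gripper_force: 0.0
clock: 10.85
position: [0.5973, 0.131, 0.1914]
eef_rot: [[-0.313, 0.95, 0.005], [0.95, 0.313, 0.001], [-0.001, 0.005, -1.0]]
wrist_force: [0.3, 0.2, -0.8]
gripper_width: 0.352
gripper_force: 0.0
```

View pics/w6c.png

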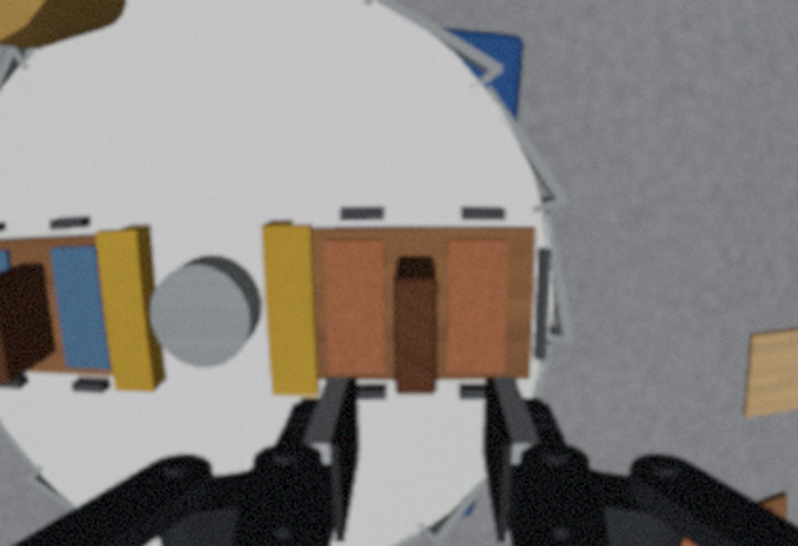

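The carrier lies flat between lip, guides and rim stop, and it's released. Next is the lever.

```bash
cat >> h.py <<'E'
AX=np.array([.519,.107]); TA=np.radians(12.6); n_=np.array([np.cos(TA),np.sin(TA)]); rho=np.array([n_[1],-n_[0]])
def kp(s,z,r=.187): return [*(AX+r*rho+s*n_),z]
RK=down(12.6-90)
E
python3 -m pendant '0 0 .17 0 0 -1 2;0 0 .35 -4 -2 -1 0;0 0 .53 -8 -5 -1 0;0 0 .71 -12 -8 -1 0;0 0 .89 -16 -11 -1 0' >/dev/null
python3 - <<'E'
from h import *
rel(kp(-.105,.20),RK); print(kp(-.105,.2))
E
```

```text
w [0.    0.001 0.773] d [-8.02 -4.69 -0.24] rows 4.1
[np.float64(0.457321526137585), np.float64(-0.09840147482918274), 0.2]
```

```bash
python3 -m pendant '0 0 .17 -2 -1.2 -.2 0;0 0 .35 -4 -2.4 -.2 0;0 0 .53 -6 -3.6 -.2 0;0 0 .71 -8 -4.7 -.2 0;0 0 .77 -8 -4.7 -.2 0' >/dev/null; python3 -m pendant '0 0 0 0 0 0 0;0 0 0 0 0 0 0'
python3 - <<'E'
from h import *
rel(kp(-.105,.20),RK); rel(kp(-.105,.108),RK)
wrist("pics/w7.png")
im=cv2.imread("pics/w7.png")
cv2.imwrite("pics/w7c.png",cv2.resize(im[0:300,100:540],None,fx=1.8,fy=1.8,interpolation=cv2.INTER_CUBIC))
print(wproj([*(AX+.19*np.array([np.cos(np.radians(-91.4)),np.sin(np.radians(-91.4))])),.12]))
# dark-pixel centroid near the predicted knob top
E
```

```text
clock: 12.4
position: [0.4586, -0.0972, 0.1998]
eef_rot: [[0.974, 0.229, -0.0], [0.229, -0.974, -0.001], [-0.0, 0.001, -1.0]]
wrist_force: [0.1, -0.6, -0.3]
gripper_width: -0.001
gripper_force: 0.0
w [0.001 0.    0.011] d [-0.15  0.09 -0.02] rows 0.1
w [0.001 0.    0.011] d [-0.15  0.08  9.18] rows 1.5
[319.73357734 136.4255086 ]
```

View pics/w7c.png

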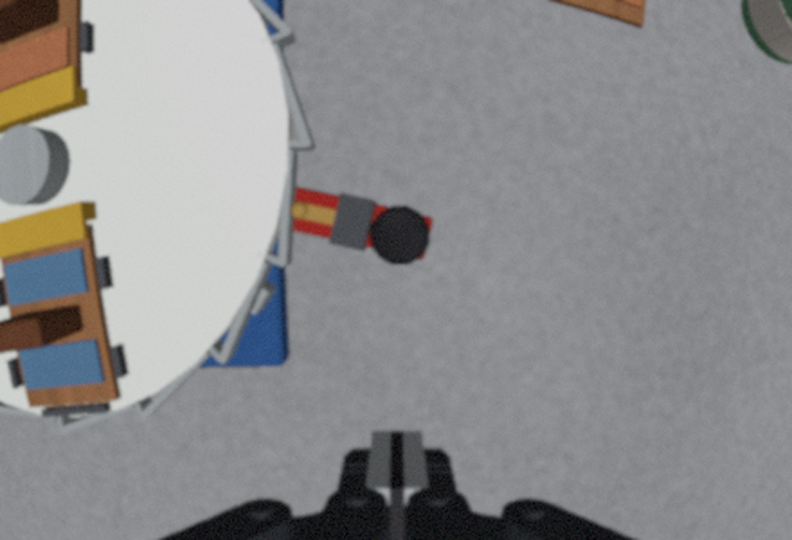

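The knob top is at crop (400,235), in line with the shut fingers at x≈398. The lever block at (352,220) is clear. I'll descend behind the knob.

```bash
python3 -m pendant '0 0 .01 0 0 3 0;0 0 .01 0 0 6 0;0 0 .01 0 0 9.2 0;0 0 .01 0 0 9.2 0;0 0 .01 0 0 9.2 0'
python3 - <<'E'
from h import *
k=w2plane(100+400.5/1.8-.5,235.5/1.8-.5,.12)[:2]; print(k, np.hypot(*(k-AX)), np.degrees(np.arctan2(*(k-AX)[::-1])))
s=ctrl.state(); p=s["position"][:2]-AX; print("s",p@n_,"r",p@rho,"knob s",(k-AX)@n_,(k-AX)@rho)
E
```

```text
clock: 13.08
position: [0.459, -0.0978, 0.1089]
eef_rot: [[0.976, 0.217, 0.001], [0.217, -0.976, -0.001], [0.001, 0.001, -1.0]]
wrist_force: [-0.5, -0.1, 0.1]
gripper_width: -0.005
gripper_force: 0.0
[ 0.51846141 -0.08344344] 0.19044420481400656 -90.16203557929545
s -0.10320300046608223 r 0.18674613081485741 knob s -0.04206956496621084 0.1857394595954049
```

```bash
python3 -m pendant '0 0 0 3 0 0 0;0 0 0 4 0 0 0;0 0 0 5 0 0 0;0 0 0 6 0 0 0;0 0 0 7 0 0 0'|grep -E 'pos|wrist'; python3 -m pendant '0 0 0 1.2 0 0 0;0 0 0 2.4 0 0 0;0 0 0 3.6 0 0 0;0 0 0 4.8 0 0 0;0 0 0 4.8 0 0 0'|grep -E 'pos|wrist';python3 -m pendant '0 0 0 .4 0 0 0;0 0 0 .8 0 0 0;0 0 0 .8 0 0 0'|grep -E 'pos|wrist'
```

```text
position: [0.5268, -0.0828, 0.1084]
wrist_force: [-3.8, -4.5, 1.2]
position: [0.5737, -0.0716, 0.1081]
wrist_force: [-4.4, 0.7, 2.1]
position: [0.5805, -0.0696, 0.1079]
wrist_force: [-6.9, 3.1, 1.2]
```

```bash
for i in 1; do python3 -m pendant '0 0 0 .2 0 0 0;0 0 0 .3 0 0 0;0 0 0 .3 0 0 0'|grep -E 'pos|wrist'; done; python3 -m pendant '0 0 0 .2 0 0 0;0 0 0 .3 0 0 0;0 0 0 .3 0 0 0'|grep -E 'pos|wrist'
```

```text
position: [0.5831, -0.0688, 0.1078]
wrist_force: [-8.5, 5.0, 1.3]
position: [0.5859, -0.0681, 0.1077]
wrist_force: [-8.1, 4.7, 0.9]
```

```bash
python3 -m pendant '0 0 0 .2 0 0 0;0 0 0 .2 0 0 0'|grep -E 'pos|wrist'; python3 -m pendant '0 0 0 .2 0 0 0;0 0 0 .2 0 0 0'|grep -E 'pos|wrist'
```

```text
position: [0.5871, -0.0678, 0.1077]
wrist_force: [-17.2, 5.5, 6.8]
position: [0.5879, -0.0675, 0.1076]
wrist_force: [-26.6, 7.0, 15.1]
```

```bash
cat >> h.py <<'E'
def check():
    "wheel angle from yellow lips + carrier tile colours, lever angle from knob, in the top view"
    im=ctrl.get_image("top").astype(int); r,g,b=im[...,0],im[...,1],im[...,2]
    def pts(m,z,rmin,rmax):
        v,u=np.nonzero(m); X=np.array([px2plane("top",a,c,z)[:2] for a,c in zip(u,v)]).reshape(-1,2)-AX
        d=np.hypot(*X.T); return X[(d>rmin)&(d<rmax)]
    mk=np.zeros(r.shape,bool); mk[150:290,220:380]=1
    bl=pts(mk&(b>r+25)&(b>g+5)&(r>60),.074,.05,.125).mean(0); tc=pts(mk&(r>b+45)&(r>g+30)&(g<140),.074,.05,.125).mean(0)
    k=pts(mk&(r<45)&(g<45)&(b<45),.12,.172,.215)
    f=lambda p:np.degrees(np.arctan2(p[1],p[0])).round(1)
    print("blue dir",f(bl),"terracotta dir",f(tc),"knob dir",f(k.mean(0)) if len(k) else None,len(k),"t",ctrl.state()["clock"])
E
python3 -m pendant '0 0 0 -2 0 0 0;0 0 0 -5 0 0 0;0 0 0 -8 0 0 0;0 0 0 -11 0 0 0;0 0 0 -13.6 0 0 0'|grep -E 'pos|wrist';python3 -m pendant '0 0 0 0 0 0 0;0 0 0 0 0 0 0;0 0 0 0 0 0 0;0 0 0 0 0 0 0'|grep -E 'pos|wrist'
python3 - <<'E'
from h import *
check()
wrist("pics/w8.png"); im=cv2.imread("pics/w8.png").astype(int)
X=w2plane  # knob: dark blob ahead of the fingers
m=(im.max(2)<50); m[260:]=0
n,l,st,c=cv2.connectedComponentsWithStats(m.astype(np.uint8))
for i in range(1,n):
    if st[i,4]>150:
        k=w2plane(*c[i],.12)[:2]-AX; print(c[i].round(),st[i,4],np.hypot(*k).round(3),np.degrees(np.arctan2(k[1],k[0])).round(1))
E
```

```text
position: [0.4574, -0.0977, 0.1083]
wrist_force: [0.3, -0.5, -0.5]
position: [0.459, -0.0974, 0.1079]
wrist_force: [0.9, -0.2, -0.7]
blue dir -144.9 terracotta dir 38.0 knob dir -123.7 9 t 17.125
[320. 137.] 2690 0.19 -90.1
[ 79. 190.] 510 0.099 -114.2
```

Stroke 1 counted: the wheel is at about 38° (a 22.5° notch from the stand's ~15.5°), and the lever is back at rest.

```bash
python3 -m pendant '0 0 0 3.5 0 0 0;0 0 0 5 0 0 0;0 0 0 6.5 0 0 0;0 0 0 8 0 0 0;0 0 0 9.5 0 0 0'|grep -E 'pos|wrist'; python3 -m pendant '0 0 0 1.5 0 0 0;0 0 0 3 0 0 0;0 0 0 3.6 0 0 0;0 0 0 4 0 0 0;0 0 0 4.1 0 0 0'|grep -E 'pos|wrist';python3 -m pendant '0 0 0 0 0 0 0;0 0 0 0 0 0 0'|grep -E 'pos|wrist'
python3 -m pendant '0 0 0 -2 0 0 0;0 0 0 -5 0 0 0;0 0 0 -8 0 0 0;0 0 0 -11 0 0 0;0 0 0 -13.6 0 0 0'|grep -E 'wrist';python3 -m pendant '0 0 0 0 0 0 0;0 0 0 0 0 0 0;0 0 0 0 0 0 0;0 0 0 0 0 0 0'|grep -E 'pos|wrist'
cat >> h.py <<'E'
def knob():
    im=wrist(); m=(im.max(2)<50); m[260:]=0
    n,l,st,c=cv2.connectedComponentsWithStats(m.astype(np.uint8))
    for i in range(1,n):
        if st[i,4]>400:
            k=w2plane(*c[i],.12)[:2]-AX; print("knob",np.hypot(*k).round(3),np.degrees(np.arctan2(k[1],k[0])).round(1))
E
python3 -c "
from h import *
check();knob()"
```

```text
position: [0.5507, -0.0781, 0.1077]
wrist_force: [-6.3, -6.8, 2.4]
position: [0.588, -0.0674, 0.107]
wrist_force: [-29.4, 6.7, 17.2]
position: [0.5879, -0.0674, 0.107]
wrist_force: [-24.9, 6.1, 14.1]
wrist_force: [0.2, -1.1, -0.0]
position: [0.4589, -0.0974, 0.1079]
wrist_force: [0.3, -0.4, 0.2]
blue dir -119.1 terracotta dir 59.7 knob dir -121.0 7 t 19.85
knob 0.19 -90.1
```

```bash
python3 -m pendant '0 0 0 3.5 0 0 0;0 0 0 5 0 0 0;0 0 0 6.5 0 0 0;0 0 0 8 0 0 0;0 0 0 9.5 0 0 0'|grep -E 'wrist'; python3 -m pendant '0 0 0 1.5 0 0 0;0 0 0 3 0 0 0;0 0 0 3.6 0 0 0;0 0 0 4 0 0 0;0 0 0 4.1 0 0 0'|grep -E 'pos|wrist';python3 -m pendant '0 0 0 0 0 0 0;0 0 0 0 0 0 0'|grep -E 'pos|wrist'
python3 -m pendant '0 0 0 -2 0 0 0;0 0 0 -5 0 0 0;0 0 0 -8 0 0 0;0 0 0 -11 0 0 0;0 0 0 -13.6 0 0 0'|grep -E 'wrist';python3 -m pendant '0 0 0 0 0 0 0;0 0 0 0 0 0 0;0 0 0 0 0 0 0;0 0 0 0 0 0 0'|grep -E 'pos|wrist'
python3 -c "
from h import *
check();knob()"
```

```text
wrist_force: [-6.2, -7.0, 2.5]
position: [0.588, -0.0673, 0.107]
wrist_force: [-29.8, 6.3, 17.1]
position: [0.5879, -0.0674, 0.107]
wrist_force: [-26.1, 6.1, 14.6]
wrist_force: [0.9, -0.1, 0.7]
position: [0.459, -0.0974, 0.1079]
wrist_force: [0.6, 0.3, -0.5]
blue dir -98.0 terracotta dir 79.1 knob dir -74.2 5 t 22.575
knob 0.19 -90.1
```

```bash
python3 -m pendant '0 0 0 3.5 0 0 0;0 0 0 5 0 0 0;0 0 0 6.5 0 0 0;0 0 0 8 0 0 0;0 0 0 9.5 0 0 0'|grep -E 'wrist'; python3 -m pendant '0 0 0 1.5 0 0 0;0 0 0 3 0 0 0;0 0 0 3.6 0 0 0;0 0 0 4 0 0 0;0 0 0 4.1 0 0 0'|grep -E 'pos|wrist';python3 -m pendant '0 0 0 0 0 0 0;0 0 0 0 0 0 0'|grep -E 'pos|wrist'
python3 -m pendant '0 0 0 -2 0 0 0;0 0 0 -5 0 0 0;0 0 0 -8 0 0 0;0 0 0 -11 0 0 0;0 0 0 -13.6 0 0 0'|grep -E 'wrist';python3 -m pendant '0 0 0 0 0 0 0;0 0 0 0 0 0 0;0 0 0 0 0 0 0;0 0 0 0 0 0 0'|grep -E 'pos|wrist'
python3 -c "
from h import *
check();knob()"
python3 -m pendant '0 0 0 0 0 -3 0;0 0 0 0 0 -8 0;0 0 0 0 0 -13 0;0 0 0 0 0 -13 0;0 0 0 0 0 -13 0'
python3 -c "
from h import *
check();knob()"
```

```text
wrist_force: [-6.0, -6.2, 2.5]
position: [0.588, -0.0673, 0.107]
wrist_force: [-29.9, 6.3, 17.5]
position: [0.5879, -0.0674, 0.107]
wrist_force: [-26.6, 5.5, 15.1]
wrist_force: [0.3, -0.6, -1.1]
position: [0.459, -0.0974, 0.1079]
wrist_force: [0.0, -0.5, 0.7]
blue dir -75.9 terracotta dir 105.0 knob dir -158.8 8 t 25.3
knob 0.19 -90.1
clock: 25.98
position: [0.4585, -0.0969, 0.2376]
eef_rot: [[0.976, 0.218, 0.0], [0.218, -0.976, -0.0], [0.0, 0.0, -1.0]]
wrist_force: [0.2, 0.2, -0.8]
gripper_width: -0.0
gripper_force: 0.0
blue dir -75.7 terracotta dir 105.4 knob dir -118.4 13 t 26.025
knob 0.19 -90.2
```

The seat is at about 105°, facing the nozzle. The lever is at rest and the arm is clear, so I'm handing in.

```bash
python3 -c "
from plant import ctrl
print(ctrl.sign_off())"
```

```text
the job is handed in; nothing more can be done
None
```

The carrier is seated flat under the lip and released, and four full lever strokes brought it round to the nozzle (measured at about 105°, where the nozzle is). The lever is back at rest, the arm never went near the jar, bowl or tub, and I handed the job in at about 26 s.

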